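# Move the hand-line reel to the other swing hook

### The arm

A 6-joint arm with a two-finger parallel gripper is mounted at the origin on the work surface. World frame = base frame: x ahead of the robot, y to its left, z up, the work surface at z = 0. Lengths are in m, angles in rad, forces in N, time in s.
With the tool pointing down it reaches from about 0.325 to 0.85 m from the base axis. Payload 15.5 kg.
Tool frame: the origin (TCP) lies midway between the tips of the shut fingers; the grasp point (between the pads) lies 19 mm behind it; z points along the fingers, y is the line along which they close (so a half turn about z gives the same grasp; the last joint's range is limited). The gripper opens to 91 mm and grips with 3 to 60 N. Pads are 32 mm wide; open, the fingers measure 118 mm over their backs; the gripper's body (76 mm by 178 mm) begins 60 mm behind the grasp point.
Start: joints at [-1.302, 0.494, 1.345, -0, 1.302, -0.096], TCP at [0.223, -0.584, 0.214] pointing down, gripper open.
Joint ranges: [-2.91, 2.91], [-0.82, 2.16], [0.22, 2.67], [-1.22, 4.37], [0.12, 2.79], [-3.08, 3.08]. Speed limits (rad/s): [1.89, 1.89, 2.57, 3.01, 3.01, 3.01].

### API

Orientations are given as a 3x3 rotation matrix whose columns are the frame's x, y, z axes.
In Python, from workcell import manip, imaging gives the robot as it stands. The module is installed in compiled form; this text tells all that it offers.
- The arm moves only by the tool apply_moves, never from a script. Its argument "rows" is a list that holds one entry, the list of rows, each a list of 6 numbers: the shift along the tool's x, y, z in cm, then the turn, a rotation vector about the tool's x, y, z in rad. A call has 1 to 12 rows; each row shifts and turns the commanded pose from where the row before left it, along the tool's axes as they then stand; what a row does not reach is not made up. A row lasts 1/8 s, in which the tool goes at most 62.5 mm and 10.7 degrees, less where a joint would pass 70% of its speed; a pose out of reach is approached as far as the arm can. A call with a gripper value outside its range is refused whole. "grip" is the opening, from 0 (shut) to 1 (fully open), set as the call begins (left out, the last holds). The fingers move at their own pace and stop on an object; "grip_force" is the grip in N (left out, the last holds). Time passes only in rows, so rows that do not move let the fingers close. It gives the time, the measured TCP pose, the force, the opening and the grip force at its end, in the units of the state.
- manip.state(): the state, without advancing time (a new reading comes with each control period).
- imaging.get_image(name): name is "scene" or "side" or "wrist"; returns a dict with "pixels" (420x560x3 uint8, red, green, blue), "mtx" (3x3 intrinsics, pixels), "extrinsics" (4x4, takes a point from camera to world coordinates). Camera axes: x right, y down, z forward; pixel columns grow to the right and rows downward; lengths in m; the calibration is good to about 2 mm. A picture is of the moment at which its call begins. There is no depth.
- manip.close_job(): hands the job in; it is judged then, once.
The state is a dict: "clock": time; "q": joint angles; "qd": joint speeds; "effort": joint torques, N m; "tool_pos": TCP position; "orientation": TCP orientation; "force": force on the tool from outside, world axes, zero at the start; "moment": the same for the moment, N m; "finger_gap": finger opening in m; "finger_force": force on a finger pad.
Only numpy, scipy, OpenCV 4.12 (cv2) and the standard library are available. Lean on these libraries where they do the work, as an engineer would, in place of code of your own. Each camera call takes 0.05 s, during which the arm holds its last target. There are 200 camera calls.

### The job

In the fishing-tackle corner, swing the folded long hook fully out and move the ring-shaped hand-line reel from the hook it hangs on to that one. Then fold the emptied hook flat back along its board. Leave the short hook alone.

Things in the scene. Friction and masses are not known exactly. Their poses are not given: they have to be found in the camera images.
- reel: Hand-line reel: rigid grey plastic ring with a white wound band, 124 mm outside, hole 76 mm, 26 mm wide along its axis, 0.1-0.2 kg. It starts hanging by its hole on the used hook, about 50 mm out from the hinge. Origin: the ring's centre; x: the ring's axis. When it hangs, its centre is 38 mm below the strap's top and its rim's top 24 mm above it; pinch it there across its width.
- used_hook_knob (a point): Centre of the knob's top on the used long hook, which carries the reel at the start. A hook is a level steel strap (14 wide, 8 thick, top 188 mm above the bench) with an upright round knob at its end, 12 across, 25 high above the strap. Knob axis to hinge axis 115 mm; the strap ends 6 mm past the knob's axis. Site axes turn with the hook: x from hinge to knob, z up.
- used_hook (a joint): Used hook's angle (rad) about its upright hinge pin: 0 folded flat along its board, 1.571 fully out, square to the board and away from the robot (stops at both ends). Grows counter-clockwise seen from above; the stiff hinge stays where left, about 1 N at the knob moves it. Starts fully out; at the end to be folded.
- free_hook_knob (a point): Centre of the knob's top on the other long hook, empty. Same size, height and axes as the used hook. Each of the three hooks is on the far side of its own fixed upright wooden board (150 wide, 20 thick, 182 mm tall), hinge axis 18 mm off the board's far face, 25 mm in from its left end as the robot sees it.
- free_hook (a joint): Angle of the free long hook, counted in the same way. Starts folded or nearly so, 0 to 0.25 rad. Same stiff hinge.
- short_hook (a joint): Angle of the short hook on the third board, to be left alone: same make, but only 55 mm from hinge to knob. Starts folded (0).
Not all that is in view belongs to the job. Leave any purple look-alike of the part that bears free_hook_knob alone.

How it is judged:
On the way, in this order (a step that is already met when the one before it is completed fails the run):
1. the free long hook is swung fully out (value of joint free_hook above 1.35 rad), for 0.2 s.
2. the reel hangs on the free hook (x of reel in the frame of free_hook_knob between -0.11 and -0.008 m and y of reel in the frame of free_hook_knob between -0.025 and 0.025 m and z of reel in the frame of free_hook_knob between -0.075 and -0.055 m and contact force between the fingers and reel below 0.1 N), for 0.2 s.
3. the emptied hook is folded flat (value of joint used_hook below 0.18 rad), for 0.2 s.
At the end, for the whole second after the job is handed in: The reel hangs at rest by its hole on the free long hook, between hinge and knob, that hook swung out to within 0.22 rad of its stop; the used hook is folded to within 0.18 rad of flat (value of joint free_hook above 1.35 rad and value of joint used_hook below 0.18 rad and x of reel in the frame of free_hook_knob between -0.11 and -0.008 m and y of reel in the frame of free_hook_knob between -0.025 and 0.025 m and z of reel in the frame of free_hook_knob between -0.075 and -0.055 m and linear speed of reel below 0.05 m/s); the robot touches nothing.
It fails at once if the short hook is swung out (value of joint short_hook above 0.25 rad).
It also fails if it takes over 64 s, if anything falls off the work surface, if the arm or the gripper's body presses on something with over 40 N, if the wrist force passes 120 N, or if a joint passes its speed limit or range.

## Working session

There is one attempt and no reset: what is moved stays moved. The work goes in short steps, Python scripts to look and compute and a tool call to move; the robot and the scene stay as the last step left them, time stands still between calls to the robot, and variables do not carry over. Pictures are saved under pics/ and viewed, at most 10 in all, crops included, and the job is handed in when it is done.

Besides the shell and the picture viewer there is one more tool, called after "Request:" as name(argument=value, ...) on one line, values as JSON. apply_moves: Moves the arm, as the interface text tells. Its arguments: {"type":"object","properties":{"rows":{"type":"array","items":{"type":"array","items":{"type":"array","items":{"type":"number"}}}},"grip":{"type":"number"},"grip_force":{"type":"number"}},"required":["rows"]}

```bash
mkdir -p pics; cat > h.py <<'E'
import numpy as np, cv2
from workcell import manip, imaging
def shot(n,f=None):
    d=imaging.get_image(n)
    if f: cv2.imwrite('pics/'+f,d['pixels'][:,:,::-1])
    return d
def ray(d,u,v):
    T=np.array(d['extrinsics']);r=np.linalg.solve(np.array(d['mtx']),[u,v,1.])
    return T[:3,3],T[:3,:3]@r
def onz(d,u,v,z):
    o,r=ray(d,u,v);return o+r*(z-o[2])/r[2]
def proj(d,p):
    T=np.array(d['extrinsics']);c=T[:3,:3].T@(np.array(p)-T[:3,3]);q=np.array(d['mtx'])@c;return q[:2]/q[2]
E
python3 - <<'E'
from h import *
a=shot('scene','a.png');b=shot('side','b.png')
np.savez('ab.npz',a=a['pixels'],b=b['pixels'])
for d in(a,b):print(np.round(d['extrinsics'],3).tolist(),np.round(d['mtx'],1).tolist())
s=manip.state();print(s['clock'],s['tool_pos'],np.round(s['orientation'],3))
E
```

```text
[[0.862, 0.347, -0.37, 1.051], [0.507, -0.587, 0.631, -0.842], [0.002, -0.732, -0.682, 1.009], [0.0, 0.0, 0.0, 1.0]] [[518.9, 0.0, 273.6], [0.0, 518.9, 217.9], [0.0, 0.0, 1.0]]
[[0.988, -0.123, 0.097, 0.472], [-0.156, -0.722, 0.674, -0.779], [-0.013, -0.681, -0.732, 0.944], [0.0, 0.0, 0.0, 1.0]] [[405.7, 0.0, 278.9], [0.0, 405.7, 206.1], [0.0, 0.0, 1.0]]
0.1 [ 0.22288363 -0.58353504  0.21337626] [[ 0.934  0.357 -0.   ]
 [ 0.357 -0.934  0.001]
 [ 0.    -0.001 -1.   ]]
```

```bash
python3 -c "
import cv2,numpy as np
a=cv2.imread('pics/a.png');b=cv2.imread('pics/b.png')
cv2.imwrite('pics/a2.png',cv2.resize(a,(800,600)))
cv2.imwrite('pics/b2.png',cv2.resize(b,(800,600)))"
```

```text
(no output)
```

View pics/a2.png

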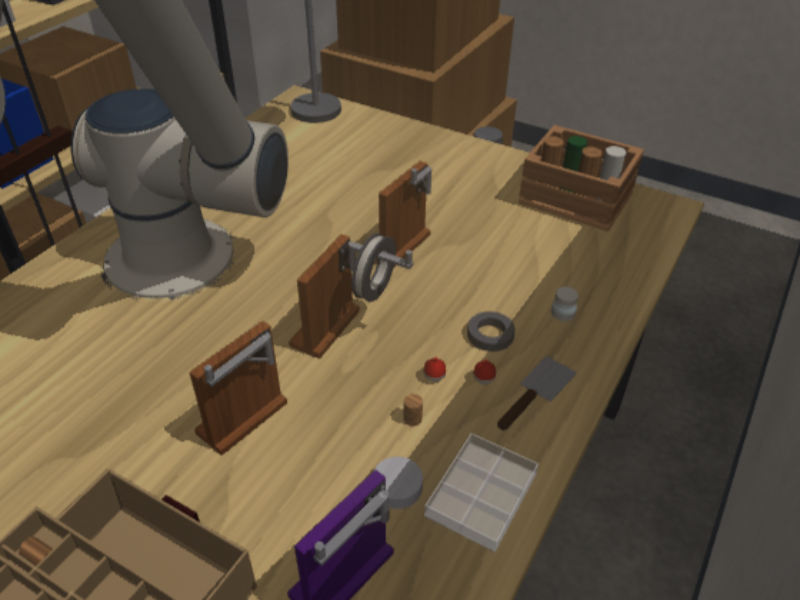

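View pics/b2.png

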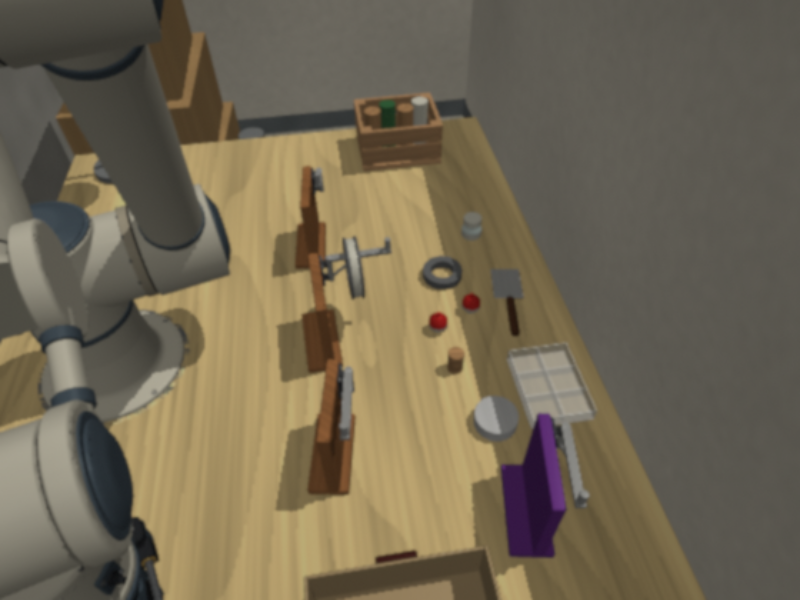

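Scene view (800×600): three brown boards and one purple.
- Near board, (240,385): folded long hook, hinge ~(268,340), knob ~(210,373). This is the free hook.
- Middle board: reel at (375,268), used hook knob ~(407,257).
- Far board, (405,210): short hook.
- Purple board, (345,540): look-alike decoy, to be left alone.

I'll confirm with an enlarged crop.

```bash
python3 -c "
import cv2,numpy as np
a=cv2.imread('pics/a.png');b=cv2.imread('pics/b.png')
f=lambda i,x,y:cv2.resize(i[y:y+75,x:x+100],(400,300),interpolation=cv2.INTER_CUBIC)
cv2.imwrite('pics/c.png',np.vstack([np.hstack([f(a,120,220),f(a,220,145)]),np.hstack([f(b,190,245),f(b,200,150)])]))"
```

```text
(no output)
```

View pics/c.png

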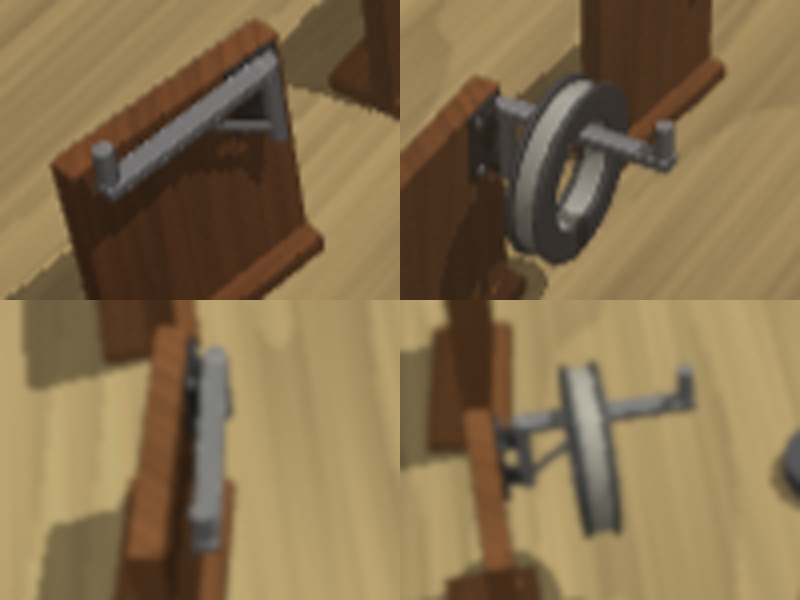

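```bash
cat > g.py <<'E'
from h import *
a=shot('scene');b=shot('side')
def tri(u,v):
    o,r=ray(a,*u);p,s=ray(b,*v)
    k=np.linalg.lstsq(np.c_[r,-s],p-o,rcond=None)[0]
    return np.round(np.r_[(o+k[0]*r+p+k[1]*s)/2,np.linalg.norm(o+k[0]*r-p-k[1]*s)],4)
E
python3 - <<'E'
from g import *
print('Fknob',tri((146,257),(241.3,300.5)),onz(a,146,257,.213),onz(b,241.3,300.5,.213))
print('Fhinge',onz(a,187,235.5,.188),onz(b,244,258,.188))
print('Uknob',tri((286.3,176.8),(271.3,167.5)),onz(a,286.3,176.8,.213),onz(b,271.3,167.5,.213))
# used strap end at hinge in b/ a
print('Uhinge a',onz(a,220+100/4,145+100/4,.188),'b',onz(b,200+108/4,150+120/4,.188))
print('Ureel b top edges',onz(b,200+162/4,150+68/4,.212),onz(b,200+196/4,150+62/4,.212))
# board tops z=.182
print('Fboard far-left, far-right',onz(a,120+280/4,220+42/4,.182),onz(b,190+193/4,245+25/4,.182),'near/right',onz(a,120+57/4,220+170/4,.182),onz(b,190+160/4,245+257/4,.182))
print('Uboard right end far',onz(b,200+112/4,150+258/4,.182),'near-right',onz(b,200+80/4,150+258/4,.182),'left far',onz(b,200+90/4,150+115/4,.182))
E
```

```text
Fknob [ 0.4527 -0.3477  0.2137  0.0075] [ 0.45099507 -0.3428188   0.213     ] [ 0.45258302 -0.35159703  0.213     ]
Fhinge [ 0.46785495 -0.23022001  0.188     ] [ 0.46814977 -0.2295014   0.188     ]
Uknob [0.5704 0.0388 0.2124 0.0007] [0.57059981 0.03864309 0.213     ] [0.57031062 0.03765971 0.213     ]
Uhinge a [0.45020695 0.03659885 0.188     ] b [0.44787152 0.03577852 0.188     ]
Ureel b top edges [0.48838067 0.05501982 0.212     ] [0.51178338 0.05718705 0.212     ]
Fboard far-left, far-right [ 0.45960663 -0.209392    0.182     ] [ 0.45677209 -0.20379126  0.182     ] near/right [ 0.41658195 -0.34844266  0.182     ] [ 0.426649   -0.34999478  0.182     ]
Uboard right end far [ 0.44136425 -0.08489987  0.182     ] near-right [ 0.42141519 -0.08151487  0.182     ] left far [0.43582572 0.04934007 0.182     ]
```

Request:
apply_moves(rows=[[[3.74,-1.76,-1.1,0,0,0],[3.74,-1.76,-1.1,0,0,0],[3.74,-1.76,-1.1,0,0,0],[3.74,-1.76,-1.1,0,0,0],[3.74,-1.76,-1.1,0,0,0],[3.74,-1.76,-1.1,0,0,0],[3.74,-1.76,-1.1,0,0,0],[3.74,-1.76,-1.1,0,0,0],[0,0,0,0,0,-0.18],[0,0,0,0,0,-0.18],[0,0,0,0,0,-0.18],[0,0,0,0,0,-0.18]]], grip=1.0)

```text
clock: 1.7
tool_pos: [0.4522, -0.3455, 0.3018]
orientation: [[0.462, 0.887, -0.0], [0.887, -0.462, 0.0], [0.0, -0.0, -1.0]]
force: [-1.2, 0.1, -0.2]
finger_gap: 0.0916
finger_force: 0.0
```

Request:
apply_moves(rows=[[[0,0,0,0,0,-0.18],[0,0,0,0,0,-0.18],[0,0,0,0,0,0]]])

```text
clock: 2.08
tool_pos: [0.4522, -0.3455, 0.3018]
orientation: [[0.127, 0.992, -0.0], [0.992, -0.127, 0.0], [0.0, -0.0, -1.0]]
force: [-0.1, 0.4, 0.7]
finger_gap: 0.0914
finger_force: 0.0
```

```bash
python3 - <<'E'
from h import *
d=shot('wrist')
s=manip.state();print(s['clock'],s['tool_pos'],np.round(s['orientation'],3).tolist(),s['q'])
im=d['pixels'][:,:,::-1].copy()
for p in[(.452,-.347,.213),(.468,-.231,.188)]:
    q=proj(d,p);print(q);cv2.drawMarker(im,tuple(int(x)for x in q),(0,255,0),0,12)
cv2.imwrite('pics/d.png',cv2.resize(im,(800,600)))
E
```

```text
2.125 [ 0.45221719 -0.34553315  0.30180834] [[0.13, 0.992, -0.0], [0.992, -0.13, 0.0], [0.0, -0.0, -1.0]] [-7.57409091e-01  3.40437092e-01  1.35474174e+00  6.01229667e-05
  1.44666765e+00 -6.27288592e-01]
[280.86928617 216.76522838]
[282.35842874  70.7118527 ]
```

View pics/d.png

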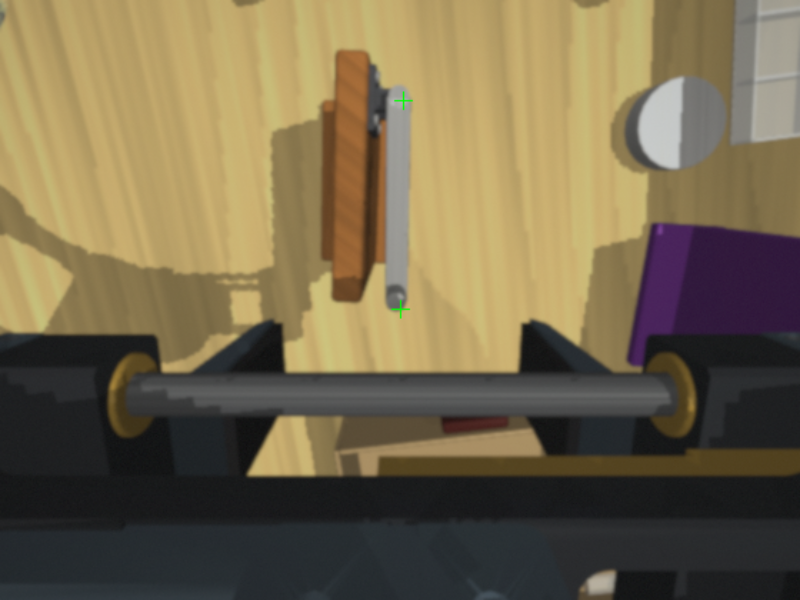

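Wrist view: free hook's knob top at (396,294), strap's hinge end at (398,87), board at its left; purple board is far right.

```bash
python3 - <<'E'
from h import *
d=shot('wrist');f=lambda u,v,z:np.round(onz(d,u*.7,v*.7,z),4)
print(f(396,294,.213),f(398,87,.188),f(398,98,.188),'board far edge',f(370,55,.182),f(361,298,.182))
E
```

```text
[ 0.4502 -0.3374  0.213 ] [ 0.4663 -0.2233  0.188 ] [ 0.4656 -0.2291  0.188 ] board far edge [ 0.4528 -0.2032  0.182 ] [ 0.4262 -0.3441  0.182 ]
```

Request:
apply_moves(rows=[[[0.43,-0.23,2.5,0,0,0],[0,0,4,0,0,0],[0,0,3,0,0,0],[0,0,1.4,0,0,0],[0,0,0,0,0,0]]])

```text
clock: 2.8
tool_pos: [0.4504, -0.3409, 0.1926]
orientation: [[0.127, 0.992, -0.001], [0.992, -0.127, 0.001], [0.001, -0.001, -1.0]]
force: [-0.1, -1.1, 0.4]
finger_gap: 0.0912
finger_force: 0.0
```

Request:
apply_moves(rows=[[[0,0,0,0,0,0],[0,0,0,0,0,0],[0,0,0,0,0,0],[0,0,0,0,0,0],[0,0,0,0,0,0],[0,0,0,0,0,0]]], grip=0.0, grip_force=12)

```text
clock: 3.55
tool_pos: [0.4505, -0.341, 0.1929]
orientation: [[0.126, 0.992, -0.0], [0.992, -0.126, 0.0], [0.0, -0.0, -1.0]]
force: [0.1, -1.4, 0.7]
finger_gap: 0.034
finger_force: 0.0
```

Request:
apply_moves(rows=[[[0,0,0,0,0,0],[0,0,0,0,0,0],[0,0,0,0,0,0],[0,0,0,0,0,0]]])

```text
clock: 4.05
tool_pos: [0.4505, -0.341, 0.1929]
orientation: [[0.126, 0.992, -0.0], [0.992, -0.126, 0.0], [0.0, -0.0, -1.0]]
force: [-0.4, -0.5, 0.2]
finger_gap: 0.0116
finger_force: 12.0
```

Request:
apply_moves(rows=[[[0.11,1.58,0,0,0,-0.138],[0.11,1.58,0,0,0,-0.138],[0.11,1.58,0,0,0,-0.138],[0.11,1.58,0,0,0,-0.138]]])

```text
clock: 4.55
tool_pos: [0.5128, -0.3315, 0.1929]
orientation: [[-0.417, 0.909, -0.0], [0.909, 0.417, 0.0], [0.0, -0.0, -1.0]]
force: [-2.4, 1.8, 0.1]
finger_gap: 0.0118
finger_force: 12.0
```

Knob held (gap 11.6 mm); continue the arc.

Request:
apply_moves(rows=[[[0.11,1.58,0,0,0,-0.138],[0.11,1.58,0,0,0,-0.138],[0.11,1.58,0,0,0,-0.138],[0.11,1.58,0,0,0,-0.138],[0.11,1.58,0,0,0,-0.138],[0.11,1.58,0,0,0,-0.138]]])

```text
clock: 5.3
tool_pos: [0.5734, -0.2621, 0.1928]
orientation: [[-0.952, 0.307, -0.002], [0.307, 0.952, 0.001], [0.002, -0.0, -1.0]]
force: [-9.8, 1.6, 4.6]
finger_gap: 0.0121
finger_force: 12.0
```

Request:
apply_moves(rows=[[[0.08,1.2,0,0,0,-0.1],[0,0,0,0,0,0]]])

```text
clock: 5.55
tool_pos: [0.5764, -0.2501, 0.1928]
orientation: [[-0.977, 0.213, -0.002], [0.213, 0.977, 0.001], [0.002, 0.0, -1.0]]
force: [-5.7, -0.0, 2.5]
finger_gap: 0.0115
finger_force: 12.0
```

Request:
apply_moves(rows=[[[0,0.3,0,0,0,0],[0,0,0,0,0,0],[0,0,0,0,0,0]]])

```text
clock: 5.92
tool_pos: [0.5768, -0.2488, 0.1928]
orientation: [[-0.977, 0.215, -0.002], [0.215, 0.977, -0.001], [0.001, -0.001, -1.0]]
force: [-6.5, -4.8, 2.4]
finger_gap: 0.0113
finger_force: 12.0
```

Request:
apply_moves(rows=[[[0,-0.2,0,0,0,0],[0,0,0,0,0,0],[0,0,0,0,0,0],[0,0,0,0,0,0],[0,0,-2,0,0,0],[0,0,-4,0,0,0],[0,0,-4.7,0,0,0],[2.44,4.38,0,0,0,0],[2.44,4.38,0,0,0,0],[2.44,4.38,0,0,0,0],[2.44,4.38,0,0,0,0],[2.44,4.38,0,0,0,0]]], grip=0.6)

```text
clock: 7.42
tool_pos: [0.5046, -0.0086, 0.3001]
orientation: [[-0.977, 0.215, 0.0], [0.215, 0.977, 0.0], [-0.0, 0.0, -1.0]]
force: [1.4, 0.1, -0.2]
finger_gap: 0.0548
finger_force: 0.0
```

Request:
apply_moves(rows=[[[0,0,0,0,0,0.164],[0,0,0,0,0,0.164],[0,0,0,0,0,0.164],[0,0,0,0,0,0.164],[0,0,0,0,0,0.164],[0,0,0,0,0,0.164],[0,0,0,0,0,0.164],[0,0,0,0,0,0.164],[0,0,0,0,0,0]]])

```text
clock: 8.55
tool_pos: [0.5052, -0.01, 0.3]
orientation: [[-0.043, 0.999, 0.0], [0.999, 0.043, 0.0], [0.0, 0.0, -1.0]]
force: [0.5, 0.0, -1.4]
finger_gap: 0.055
finger_force: 0.0
```

```bash
python3 - <<'E'
from h import *
d=shot('wrist');e=shot('scene')
im=d['pixels'][:,:,::-1].copy()
for p in[(.5705,.038,.213),(.505,.037,.212)]:
    q=proj(d,p);print(q/.7);cv2.drawMarker(im,tuple(int(x)for x in q),(0,255,0),0,12)
w=cv2.resize(im,(800,600))
w[400:,500:]=cv2.resize(e['pixels'][170:370,100:400,::-1],(300,200))
cv2.imwrite('pics/e.png',w)
E
```

```text
[522.54213612 228.87913875]
[404.13519479 225.40209271]
```

View pics/e.png

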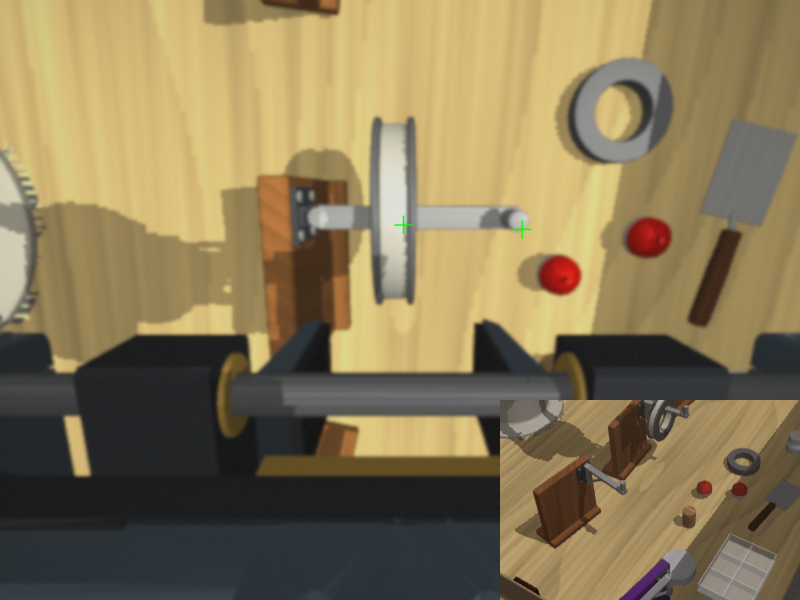

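Wrist view: reel centre (394,213), knob (517,218), strap level with the closing axis. The inset shows the free hook swung out. Next I pinch the rim.

Request:
apply_moves(rows=[[[2.5,-0.14,0,0,0,0],[2.5,-0.14,0,0,0,0],[0,0,3.5,0,0,0],[0,0,3.5,0,0,0],[0,0,2.5,0,0,0],[0,0,1.1,0,0,0],[0,0,0,0,0,0]]])

```text
clock: 9.52
tool_pos: [0.5003, 0.0398, 0.1939]
orientation: [[-0.043, 0.999, -0.001], [0.999, 0.043, 0.0], [0.0, -0.001, -1.0]]
force: [0.3, 0.6, 0.8]
finger_gap: 0.0547
finger_force: 0.0
```

Request:
apply_moves(rows=[[[0,0,0,0,0,0],[0,0,0,0,0,0],[0,0,0,0,0,0],[0,0,0,0,0,0],[0,0,0,0,0,0],[0,0,0,0,0,0]]], grip=0.0, grip_force=25)

```text
clock: 10.28
tool_pos: [0.5004, 0.0398, 0.1943]
orientation: [[-0.042, 0.999, 0.0], [0.999, 0.042, -0.0], [-0.0, 0.0, -1.0]]
force: [-2.4, -0.5, 6.2]
finger_gap: 0.0262
finger_force: 25.0
```

Request:
apply_moves(rows=[[[0,0,-0.9,0,0,0],[0,0,-0.9,0,0,0],[0,0,-0.9,0,0,0],[0,0,-0.8,0,0,0],[0,0,0,0,0,0]]])

```text
clock: 10.9
tool_pos: [0.5007, 0.0397, 0.2296]
orientation: [[-0.042, 0.999, 0.001], [0.999, 0.042, -0.0], [-0.0, 0.001, -1.0]]
force: [0.1, 0.1, -1.8]
finger_gap: 0.026
finger_force: 25.0
```

```bash
python3 - <<'E'
from h import *
d=shot('side');e=shot('scene');s=manip.state();print(s['tool_pos'],s['force'])
f=lambda i,x,y:cv2.resize(i[y:y+150,x:x+100,::-1],(400,600),interpolation=2)
cv2.imwrite('pics/f.png',np.hstack([f(d['pixels'],200,120),f(e['pixels'],210,100)]))
E
```

```text
[0.50023328 0.03977861 0.22884129] [-1.11904772  0.04051323 -1.07016207]
```

View pics/f.png

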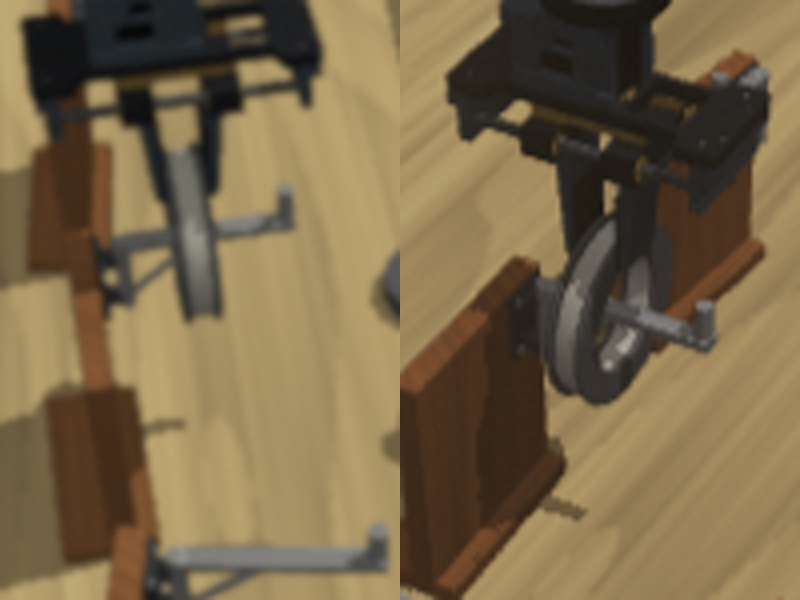

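Strap runs through the hole's middle and the fingers are above knob height, so I slide out and carry it over.

Request:
apply_moves(rows=[[[0,1.5,0,0,0,0],[0,1.5,0,0,0,0],[0,1.5,0,0,0,0],[0,1.5,0,0,0,0],[0,1.5,0,0,0,0],[0,1.5,0,0,0,0],[0,1.5,0,0,0,0],[0,1.5,0,0,0,0],[0,0,0,0,0,0]]])

```text
clock: 12.12
tool_pos: [0.6212, 0.0448, 0.2286]
orientation: [[-0.042, 0.999, 0.0], [0.999, 0.042, 0.0], [0.0, 0.0, -1.0]]
force: [1.3, -0.5, -0.8]
finger_gap: 0.0258
finger_force: 25.0
```

Request:
apply_moves(rows=[[[-2,0,0,0,0,0],[-4,0,0,0,0,0],[-4,0,0,0,0,0],[-4,0,0,0,0,0],[-4,0,0,0,0,0],[-4,0,0,0,0,0],[-4,0,0,0,0,0],[-3,0,0,0,0,0],[-1.4,0,0,0,0,0.111],[0,0,0,0,0,0.111],[0,0,0,0,0,0],[0,0,0,0,0,0]]])

```text
clock: 13.62
tool_pos: [0.6326, -0.2592, 0.229]
orientation: [[0.177, 0.984, -0.0], [0.984, -0.177, -0.0], [-0.0, -0.0, -1.0]]
force: [-0.2, -0.8, -1.3]
finger_gap: 0.0262
finger_force: 25.0
```

```bash
python3 - <<'E'
from h import *
d=shot('side');e=shot('scene');s=manip.state();print(s['tool_pos'],s['force'],s['finger_gap'])
f=lambda i,x,y:cv2.resize(i[y:y+150,x:x+100,::-1],(400,600),interpolation=2)
p=[int(v) for v in proj(d,(.6,-.25,.19))];q=[int(v) for v in proj(e,(.6,-.25,.19))];print(p,q)
cv2.imwrite('pics/g.png',np.hstack([f(d['pixels'],p[0]-60,p[1]-75),f(e['pixels'],q[0]-50,q[1]-75)]))
E
```

```text
[ 0.63280345 -0.25889437  0.22902586] [ 0.72057746 -0.20419557 -0.66966853] 0.026037446584408718
[302, 256] [231, 262]
```

View pics/g.png

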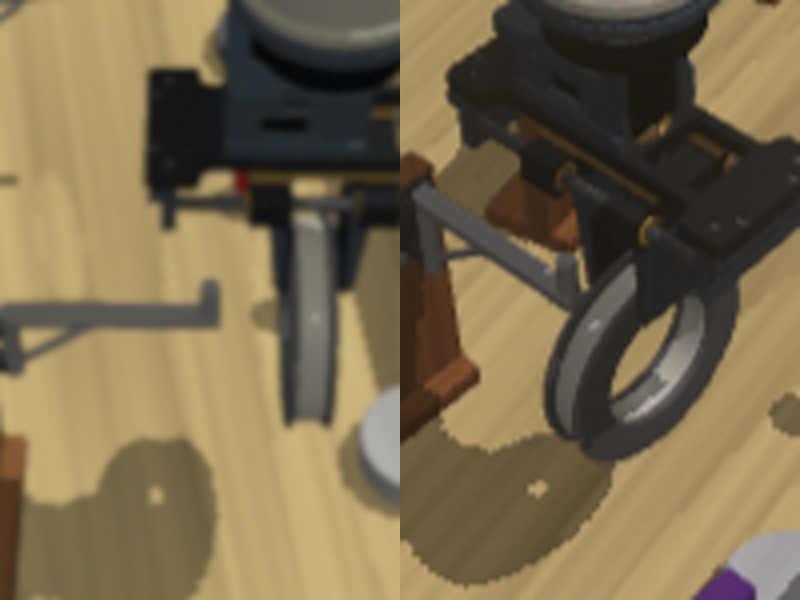

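Request:
apply_moves(rows=[[[0,-1,0,0,0,0],[0,-1,0,0,0,0],[0,-1,0,0,0,0],[0,-1,0,0,0,0],[0,-1,0,0,0,0],[0,-1,0,0,0,0]]])

```text
clock: 14.48
tool_pos: [0.5733, -0.2481, 0.229]
orientation: [[0.179, 0.984, 0.0], [0.984, -0.179, 0.0], [0.0, 0.0, -1.0]]
force: [0.3, -0.5, -0.4]
finger_gap: 0.0255
finger_force: 25.0
```

Request:
apply_moves(rows=[[[0,-1,0,0,0,0],[0,-1,0,0,0,0],[0,-1,0,0,0,0],[0,-1,0,0,0,0],[0,-1,0,0,0,0],[0,0,0,0,0,0],[0,0,1,0,0,0],[0,0,1,0,0,0],[0,0,0.8,0,0,0],[0,0,0.4,0,0,0],[0,0,0,0,0,0]]])

```text
clock: 15.85
tool_pos: [0.5247, -0.2392, 0.1966]
orientation: [[0.179, 0.984, -0.0], [0.984, -0.179, 0.0], [0.0, -0.001, -1.0]]
force: [0.5, 1.0, -2.2]
finger_gap: 0.0258
finger_force: 25.0
```

Request:
apply_moves(rows=[[[0,0,0.2,0,0,0],[0,0,0,0,0,0]]])

```text
clock: 16.1
tool_pos: [0.5248, -0.2392, 0.195]
orientation: [[0.179, 0.984, 0.0], [0.984, -0.179, -0.0], [-0.0, 0.0, -1.0]]
force: [0.5, -0.3, -1.4]
finger_gap: 0.0259
finger_force: 25.0
```

Request:
apply_moves(rows=[[[0,0,0,0,0,0],[0,0,0,0,0,0],[0,0,0,0,0,0],[0,0,0,0,0,0],[0,0,0,0,0,0],[0,0,-2,0,0,0],[0,0,-4,0,0,0],[0,0,-5,0,0,0],[0,0,0,0,0,0]]], grip=0.55)

```text
clock: 17.23
tool_pos: [0.5262, -0.2401, 0.3087]
orientation: [[0.179, 0.984, 0.006], [0.984, -0.179, -0.003], [-0.002, 0.006, -1.0]]
force: [0.8, 0.5, 0.1]
finger_gap: 0.0501
finger_force: 0.0
```

```bash
python3 - <<'E'
from h import *
d=shot('side');e=shot('scene');s=manip.state();print(s['tool_pos'],s['force'],s['finger_gap'])
f=lambda i,x,y:cv2.resize(i[y:y+150,x:x+100,::-1],(400,600),interpolation=2)
p=[int(v) for v in proj(d,(.54,-.24,.19))];q=[int(v) for v in proj(e,(.55,-.2,.19))];print(p,q)
cv2.imwrite('pics/i.png',np.hstack([f(d['pixels'],p[0]-60,p[1]-100),f(e['pixels'],q[0]-40,q[1]-75)]))
E
```

```text
[ 0.52477536 -0.23921289  0.30498751] [ 0.38189257 -0.21603141 -0.25496385] 0.050298893779763244
[275, 256] [224, 239]
```

View pics/i.png

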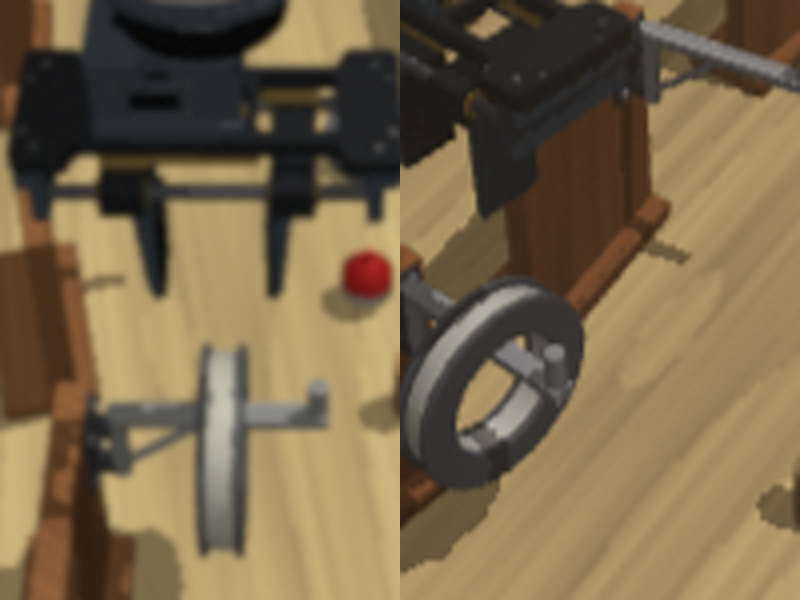

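Reel hangs at mid-hook on the free hook, fingers clear. Now to fold the used hook.

Request:
apply_moves(rows=[[[4,-0.08,0,0,0,0],[5,-0.1,0,0,0,0],[5,-0.1,0,0,0,0],[5,-0.1,0,0,0,0],[5,-0.1,0,0,0,0],[4.2,-0.09,0,0,0,0],[0,0,0,0,0,-0.18],[0,0,0,0,0,-0.18],[0,0,0,0,0,-0.18],[0,0,0,0,0,-0.18],[0,0,0,0,0,-0.18],[0,0,0,0,0,-0.18]]])

```text
clock: 18.82
tool_pos: [0.569, 0.0393, 0.3034]
orientation: [[-0.787, 0.617, -0.003], [0.617, 0.787, 0.0], [0.002, -0.002, -1.0]]
force: [0.1, -0.2, 0.7]
finger_gap: 0.0502
finger_force: 0.0
```

Request:
apply_moves(rows=[[[0,0,0,0,0,-0.18],[0,0,0,0,0,-0.18],[0,0,0,0,0,-0.18],[0,0,0,0,0,-0.18],[0,0,0,0,0,0]]])

```text
clock: 19.45
tool_pos: [0.5691, 0.0393, 0.3036]
orientation: [[-0.999, -0.048, -0.002], [-0.048, 0.999, 0.0], [0.002, 0.0, -1.0]]
force: [0.6, -0.5, 0.3]
finger_gap: 0.0501
finger_force: 0.0
```

Request:
apply_moves(rows=[[[0,0,4,0,0,0],[0,0,4,0,0,0],[0,0,2.3,0,0,0],[0,0,0.8,0,0,0],[0,0,0,0,0,0]]])

```text
clock: 20.08
tool_pos: [0.5696, 0.0392, 0.1938]
orientation: [[-0.999, -0.047, -0.001], [-0.047, 0.999, 0.0], [0.001, 0.0, -1.0]]
force: [0.4, 0.6, 1.1]
finger_gap: 0.0503
finger_force: 0.0
```

Request:
apply_moves(rows=[[[0,0,0,0,0,0],[0,0,0,0,0,0],[0,0,0,0,0,0],[0,0,0,0,0,0],[0,0,0,0,0,0],[0,0,0,0,0,0]]], grip=0.0, grip_force=12)

```text
clock: 20.82
tool_pos: [0.5697, 0.0393, 0.1941]
orientation: [[-0.999, -0.049, 0.0], [-0.049, 0.999, 0.0], [-0.0, 0.0, -1.0]]
force: [-1.1, -0.1, 4.0]
finger_gap: 0.0117
finger_force: 12.0
```

Request:
apply_moves(rows=[[[0.11,-1.58,0,0,0,0.138],[0.11,-1.58,0,0,0,0.138],[0.11,-1.58,0,0,0,0.138],[0.11,-1.58,0,0,0,0.138],[0.11,-1.58,0,0,0,0.138]]])

```text
clock: 21.45
tool_pos: [0.5455, -0.0348, 0.1939]
orientation: [[-0.799, 0.601, -0.002], [0.601, 0.799, 0.001], [0.003, -0.0, -1.0]]
force: [-7.9, 6.8, 8.9]
finger_gap: 0.0111
finger_force: 12.0
```

Request:
apply_moves(rows=[[[0.11,-1.58,0,0,0,0.138],[0.11,-1.58,0,0,0,0.138],[0.11,-1.58,0,0,0,0.138],[0.11,-1.58,0,0,0,0.138],[0.11,-1.58,0,0,0,0.138],[0.08,-1.2,0,0,0,0.1],[0,0,0,0,0,0]]])

```text
clock: 22.32
tool_pos: [0.4692, -0.0793, 0.194]
orientation: [[-0.137, 0.991, -0.001], [0.991, 0.137, 0.001], [0.002, -0.001, -1.0]]
force: [-0.5, 8.6, 3.0]
finger_gap: 0.0111
finger_force: 12.0
```

Request:
apply_moves(rows=[[[0,-0.3,0,0,0,0],[0,0,0,0,0,0]]])

```text
clock: 22.58
tool_pos: [0.4669, -0.0796, 0.194]
orientation: [[-0.139, 0.99, -0.0], [0.99, 0.139, 0.001], [0.001, -0.0, -1.0]]
force: [-1.1, 7.9, 4.3]
finger_gap: 0.0111
finger_force: 12.0
```

Request:
apply_moves(rows=[[[0,-0.4,0,0,0,0.03],[0,-0.3,0,0,0,0.03],[0,0,0,0,0,0]]])

```text
clock: 22.95
tool_pos: [0.4599, -0.0804, 0.1939]
orientation: [[-0.079, 0.997, -0.0], [0.997, 0.079, 0.002], [0.002, -0.0, -1.0]]
force: [-0.3, 9.0, 4.3]
finger_gap: 0.0113
finger_force: 12.0
```

Request:
apply_moves(rows=[[[0,-0.3,0,0,0,0],[0,0,0,0,0,0]]])

```text
clock: 23.2
tool_pos: [0.4579, -0.0806, 0.194]
orientation: [[-0.08, 0.997, 0.001], [0.997, 0.08, 0.002], [0.002, 0.001, -1.0]]
force: [4.1, 10.2, 0.6]
finger_gap: 0.0114
finger_force: 12.0
```

Force turned to +4 N against the motion: the stop. Release, rise, check.

Request:
apply_moves(rows=[[[0,0.1,0,0,0,0],[0,0,0,0,0,0],[0,0,0,0,0,0],[0,0,0,0,0,0],[0,0,-2,0,0,0],[0,0,-4,0,0,0],[0,0,-5,0,0,0],[-4,0,0,0,0,0],[0,0,0,0,0,0],[0,0,0,0,0,0]]], grip=0.5)

```text
clock: 24.45
tool_pos: [0.4613, -0.1211, 0.3036]
orientation: [[-0.079, 0.997, -0.001], [0.997, 0.079, 0.001], [0.001, -0.001, -1.0]]
force: [-0.2, 0.8, 0.0]
finger_gap: 0.0459
finger_force: 0.0
```

```bash
python3 - <<'E'
from h import *
d=shot('wrist');e=shot('side');s=manip.state();print(s['clock'],s['tool_pos'],s['force'])
w=np.hstack([cv2.resize(d['pixels'][:,:,::-1],(400,300)),cv2.resize(e['pixels'][130:340,160:440,::-1],(400,300))])
cv2.imwrite('pics/j.png',w)
E
```

```text
24.55 [ 0.46133435 -0.12070669  0.30360329] [ 0.73533081  0.01688624 -0.46900161]
```

View pics/j.png

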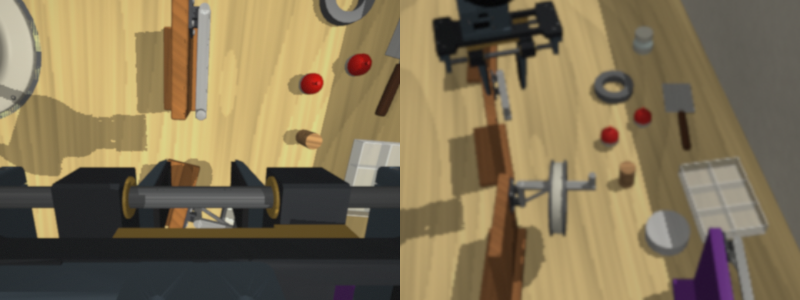

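The used hook lies parallel to its board (wrist view, strap (200,60), board (180,60)), and the reel hangs on the free hook, which is out. The arm is clear, so I hand in.

```bash
python3 -c "
from workcell import manip
print(manip.close_job())"
```

```text
the job is handed in; nothing more can be done
None
```

I handed the job in at about 24.6 s of the 64 s: the free long hook is swung out to its stop with the reel hanging on it, and the used hook is folded flat; I never touched the short hook or the purple look-alike, and no verdict was returned.

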